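Fetch the tin's lid from the parts drawer

ROBOT

A 7-joint arm with a two-finger parallel gripper is mounted at the origin on the work surface. World frame = base frame: x ahead of the robot, y to its left, z up, the work surface at z = 0. Lengths are in m, angles in rad, forces in N, time in s.
With the tool pointing down it reaches from about 0.425 to 0.875 m from the base axis. Payload 9.9 kg.
Tool frame: the origin (TCP) lies between the finger pads; the fingertips stand 11 mm ahead of it and the grasp point (between the pads) lies 8 mm behind it (ctrl.tcp_to_tips is the distance from the TCP to the fingertips, in m); z points along the fingers, y is the line along which they close (so a half turn about z gives the same grasp; the last joint's range is limited). The gripper opens to 85 mm and grips with 20 to 120 N. Pads are 22 mm wide; open, the fingers measure 114 mm over their backs; the gripper's body (76 mm by 85 mm) begins 54 mm behind the grasp point. The pads swing forward as they close: fully open they stand 13 mm farther back than shut.
Start: joints at [-1.212, 0.576, 0.025, 1.437, -0.015, 1.129, -0.057], TCP at [0.289, 0.61, 0.242] pointing down, gripper open.
Joint ranges: [-2.76, 2.76], [-0.34, 2.15], [-1.52, 1.57], [0.19, 2.46], [-1.09, 4.23], [0.17, 1.99], [-2.82, 2.82]. Speed limits (rad/s): [2.22, 2.22, 3.01, 3.01, 3.14, 3.14, 3.14].

INTERFACE

Orientations are given as a rotation vector (axis times angle).
In Python, from plant import telemetry, grab_frame, camera_params, ctrl, finder gives the robot as it stands. The module is installed in compiled form; this text tells all that it offers.
- The arm moves only by the tool drive_tool, never from a script. Its argument "moves" is a list of rows, each an object with "xyz": the shift along the tool's x, y, z scaled (see below), a list of three; "twist": the turn, a rotation vector about the tool's x, y, z scaled (see below), a list of three. In form: [{"xyz": [tx, ty, tz], "twist": [rx, ry, rz]}, ...]. A call has exactly 5 rows; each row is the pose to reach, as a shift and turn from the pose commanded when the call began, along the tool's axes at that moment; what a row does not reach only later rows make up. The controller multiplies each number of a shift by 0.12 m and each number of a turn by 120 degrees. A row lasts 1/8 s, in which the tool goes at most 62.5 mm and 10.7 degrees, less where a joint would pass 70% of its speed; a pose out of reach is approached as far as the arm can. A call with a number of a shift or a turn outside -1 to 1 is refused whole. A call with a gripper value outside its range is refused whole. "grip" is the closure, from -1 (fully open) to 1 (shut), set as the call begins (left out, the last holds). The fingers move at their own pace and stop on an object; "force" is the grip in N (left out, the last holds). Time passes only in rows, so rows that repeat a pose let the fingers close, or fill a call up. It gives the time, the measured TCP pose, the force, the opening and the grip force at its end, in the units of the state.
- telemetry.sense(): the state, without advancing time (a new reading comes with each control period).
- grab_frame(name): name is "scene" or "top"; returns the picture (480x640x3 uint8, red, green, blue); there is no depth.
- camera_params(name): a dict with "fx", "fy", "cx", "cy" (pixels), "R" (3x3) and "t" (3): a world point X has camera coordinates R X + t. Camera axes: x right, y down, z forward; pixel columns grow to the right and rows downward; lengths in m; the calibration is good to about 2 mm. A picture is of the moment at which its call begins. camera_params takes no time and is no camera call.
- ctrl.close_job(): hands the job in; it is judged then, once.
Trained networks look in the newest picture that a camera, given by its name, has taken for a name from the list of things; names that differ only in an ending like _2 or _b are one class to them, and where a whole thing is asked for, a point or a joint stands for the part that bears it (a point fixed in the world has none). Each returns a list of dicts, best first, with "p" (0 to 1); they miss things now and then, are a little off and sometimes report something else, mostly with a low value. They report only what shows in the picture. A call takes as long as a camera call. They do not tell look-alikes from the thing itself.
- finder.find_in(camera, query): "xyz" ([x, y, z] in m, in the coordinates of the camera as it stood for that picture, good to about 4 mm: the middle of the surface that is visible of it).
The state is a dict: "time": time; "joints": joint angles; "dq": joint speeds; "tau": joint torques, N m; "tool_pos": TCP position; "tcp_rot": TCP orientation; "wrist_force": force on the tool from outside, world axes, zero at the start; "wrist_torque": the same for the moment, N m; "opening": opening from 0.0 (shut) to 1.0 (fully open); "finger_force": force on a finger pad.
Only numpy, scipy, OpenCV 4.12 (cv2) and the standard library are available. Lean on these libraries where they do the work, as an engineer would, in place of code of your own. Each camera call takes 0.05 s, during which the arm holds its last target. There are 200 camera calls.

TASK

First move the black stand loupe out of the drawer's way and stand it upright in the empty bay of the shallow tray. Then pull the drawer under the soldering station all the way out to its stop, take the larger of the two knobbed lids out of it and set it gently, without dropping it, on the open screw tin so that it is fully seated and level. Leave the drawer out with the small lid in it, keep the tin upright, and do not shift or knock over the other things on the bench.

Things in the scene. Friction and masses are not known exactly. Their poses are not given: they have to be found in the camera images.
- cabinet: Low grey drawer unit, 220 deep (x) x 220 wide (y) x 85 high, fixed; black soldering station 110 x 150 x 67 on the rear of its top (station's front 75 behind the unit's front face). Origin: centre of its underside. Its -x axis points out of the drawer front, towards the robot. Walls and top 12 thick.
- cabinet_drawer0 (a joint): How far the drawer is pulled out along the cabinet's -x axis, m: 0 shut, stop at 0.1496. It may start slightly open. Drawer inside: 178 wide, 175 long, walls 6 thick, wall tops 63 above the bench, inner floor 22 above the bench, front panel 15 thick and 58 high (top at 70). Besides the two lids a grey fuse box 22 x 60 x 20 lies loose in its rear.
- cabinet_drawer0_handle (a point): Middle of the steel bar handle of the drawer: a round bar 11 in diameter and 110 long, parallel to the cabinet's y axis, 47 above the bench, its axis 35 in front of the drawer's front face (29 free behind it), on two posts 47 either side of the middle. Moves with the drawer, its x and y axes parallel to the cabinet's.
- loupe: Black cylindrical stand loupe with a thin steel band, 40 in diameter, 55 high, standing on the bench right in front of the drawer, in the way of its handle. Origin: centre of its underside, z up.
- tray: Fixed black shallow open tray, 150 (x) x 90 (y) x 18 high, walls and floor 5 thick, split by one 5 wall across the middle into two equal bays (each about 67 x 80 inside). Origin: centre of its underside.
- free_bay (a point): Centre of the inner floor of the tray's empty bay, 5 above the bench, on the tray's -x side. Axes as the tray's.
- lid: The larger lid, in the drawer: plain aluminium disc 72 in diameter and 4 thick, under it a tapered locating spigot 6 deep, 55 in diameter at the disc and 45 at its lower end, on top a round steel knob 16 in diameter and 24 high. Total height 34. Origin: centre of the spigot's underside, on which it lies; z up. Disc from z = 6 to 10, knob from z = 10 to 34.
- small_lid: The smaller lid, same form, in the drawer beside the other: disc 50 in diameter, spigot 36 to 26 in diameter, knob the same. Too small for the tin; stays in the drawer. Origin: centre of the spigot's underside.
- tin: Open round aluminium tin with a few brass screws in it, outer diameter 66, wall 3 (inner diameter 60), 60 high, standing loose on the bench, about 0.3 kg. Origin: centre of its underside, z up. With the lid seated, the lid's origin is 54 above the tin's origin.
- flux_bottle: Bystander: bottle 36 in diameter, 85 high, standing beside the cabinet. Origin: centre of its underside.
- paste_jar: Bystander: white jar 34 in diameter, 32 high, standing in front of the cabinet just outside the drawer's path. Origin: centre of its underside.
- bead_jar: Bystander: amber jar 32 in diameter, 45 high, standing close to the tin (axes about 85 apart). Origin: centre of its underside.
- screwdriver: Bystander: screwdriver about 150 long, lying on the bench between the robot and the loupe. Origin: near the middle of its underside, x along it.
- battery: Bystander: grey battery 45 x 26 x 22 lying in the tray's other bay. Origin: centre of its underside.
Mind the look-alikes: they are no part of the job. What is shaped like the tin but purple or turquoise is not meant.

How it is judged:
On the way, in this order (a step that is already met when the one before it is completed fails the run):
1. the loupe stands upright in the tray's empty bay, let go (x of loupe in the frame of free_bay between -0.018 and 0.018 m and y of loupe in the frame of free_bay between -0.025 and 0.025 m and z of loupe in the frame of free_bay between -0.004 and 0.004 m and angle between loupe's own z axis and vertical below 0.1 rad and contact force between the fingers and loupe below 0.3 N), for 0.2 s.
2. the drawer is pulled out to its stop (within 6 mm) (value of joint cabinet_drawer0 above 0.1436 m), for 0.2 s.
At the end, for the whole second after the job is handed in: Lid seated on the tin (axes within 6 mm, origin 51.5 to 56.5 mm above the tin's), both within 0.05 rad of upright, tin on the bench; drawer still out at least 138 mm; loupe upright (0.1 rad) on the floor of the empty bay; small lid still in the drawer; all at rest (x of loupe in the frame of free_bay between -0.018 and 0.018 m and y of loupe in the frame of free_bay between -0.025 and 0.025 m and z of loupe in the frame of free_bay between -0.004 and 0.004 m and angle between loupe's own z axis and vertical below 0.1 rad and value of joint cabinet_drawer0 above 0.138 m and horizontal distance between lid and tin below 0.006 m and z of lid in the frame of tin between 0.0515 and 0.0565 m and angle between each of lid, tin's own z axis and vertical below 0.05 rad and height (world z) of tin below 0.005 m and linear speed of each of lid, loupe, tin below 0.02 m/s and x of small_lid in the frame of cabinet_drawer0_handle between 0.05 and 0.22 m and y of small_lid in the frame of cabinet_drawer0_handle between -0.09 and 0.09 m and z of small_lid in the frame of cabinet_drawer0_handle below 0 m); the robot touches nothing.
It fails at once if a bystander on the bench or in the tray is shifted by more than 25 mm or tipped over (distance of any of flux_bottle, paste_jar, bead_jar, screwdriver, battery from where it was at the start of the episode above 0.025 m or angle between any of flux_bottle, paste_jar, bead_jar's own z axis and vertical above 0.6 rad).
It fails at once if the loupe or the tin is knocked over (angle between loupe's own z axis and vertical above 0.6 rad or angle between tin's own z axis and vertical above 0.5 rad).
It fails at once if the lid is dropped or slammed onto the tin (faster than 0.45 m/s within 30 mm above its seat) (horizontal distance between lid and tin below 0.04 m and z of lid in the frame of tin below 0.084 m and linear speed of lid above 0.45 m/s).
It also fails if it takes over 67 s, if anything falls off the work surface, if the arm or the gripper's body presses on something with over 40 N, if the wrist force passes 120 N, or if a joint passes its speed limit or range.

## Working session

There is one attempt and no reset: what is moved stays moved. The work goes in short steps, Python scripts to look and compute and a tool call to move; the robot and the scene stay as the last step left them, time stands still between calls to the robot, and variables do not carry over. Pictures are saved under pics/ and viewed, at most 10 in all, crops included, and the job is handed in when it is done.

Besides the shell and the picture viewer there is one more tool, called after ">>>" in YAML: its name, and indented under it one key for each argument. drive_tool: Moves the arm, as the interface text tells. Shifts and turns lie within -1 to 1; 1 stands for 0.12 m of shift or 120 degrees of turn. Its arguments: {"type":"object","properties":{"moves":{"type":"array"},"grip":{"type":"number"},"force":{"type":"number"}},"required":["moves"]}

```bash
mkdir -p pics
cat > h.py <<'E'
import numpy as np, cv2
from plant import telemetry, grab_frame, camera_params, ctrl, finder
def toworld(cam,p):
    c=camera_params(cam); return np.array(c["R"]).T@(np.array(p)-np.array(c["t"]))
def proj(cam,X):
    c=camera_params(cam); q=np.array(c["R"])@np.array(X)+np.array(c["t"])
    return np.array([c["fx"]*q[0]/q[2]+c["cx"],c["fy"]*q[1]/q[2]+c["cy"]])
def onplane(cam,uv,z):
    c=camera_params(cam); R=np.array(c["R"]);o=-R.T@np.array(c["t"])
    d=R.T@np.array([(uv[0]-c["cx"])/c["fx"],(uv[1]-c["cy"])/c["fy"],1]); return o+d*(z-o[2])/d[2]
def snap(cam,name):
    im=grab_frame(cam); cv2.imwrite(f"pics/{name}.png",cv2.cvtColor(im,cv2.COLOR_RGB2BGR)); return im
E
python3 - <<'E'
from h import *
np.set_printoptions(precision=4,suppress=True)
print(telemetry.sense())
for c in("scene","top"):
    snap(c,c+"0"); k=camera_params(c); print(c,k["fx"],-np.array(k["R"]).T@k["t"],np.array(k["R"]))
    for n in["loupe","tray","cabinet_drawer0_handle","lid","small_lid","tin","paste_jar","bead_jar","flux_bottle","screwdriver","cabinet"]:
        for d in finder.find_in(c,n)[:3]:
            w=toworld(c,d["xyz"]); print(n,round(d["p"],2),w,proj(c,w).round())
E
```

```text
{'time': 0.0, 'joints': array([-1.2118,  0.5766,  0.0248,  1.4379, -0.015 ,  1.129 , -0.0565]), 'dq': array([-0.0006, -0.0013, -0.0007,  0.0009,  0.0005, -0.0013, -0.0018]), 'tau': array([ -0.0012, -76.5747,   2.2498, -28.5977,   0.0152,   0.0122,
        -0.    ]), 'tool_pos': array([0.289 , 0.6095, 0.2414]), 'tcp_rot': array([-0.6897, -3.0646,  0.0027]), 'wrist_force': array([ 0.0056,  0.0107, -0.4071]), 'wrist_torque': array([-0.0182,  0.0264, -0.0697]), 'finger_force': 0.0, 'opening': 1.0008488762047665}
scene 553.7396637088704 [ 0.9679 -0.7694  0.8661] [[ 0.8911  0.4536 -0.0147]
 [ 0.295  -0.6035 -0.7408]
 [-0.3449  0.6558 -0.6716]]
loupe 0.87 [ 0.5205 -0.0096  0.0419] [311. 248.]
tray 0.88 [0.4643 0.3136 0.0092] [351. 175.]
cabinet_drawer0_handle 0.75 [ 0.6377 -0.0287  0.0682] [357. 261.]
tin 0.68 [ 0.5478 -0.3825  0.0343] [223. 388.]
tin 0.6 [ 0.4591 -0.2921  0.0346] [212. 333.]
paste_jar 0.59 [0.4453 0.0726 0.0276] [300. 221.]
paste_jar 0.31 [ 0.7695 -0.0627  0.0841] [412. 288.]
bead_jar 0.52 [ 0.3899 -0.2573  0.0355] [193. 307.]
flux_bottle 0.63 [0.6913 0.1452 0.072 ] [412. 
[... 286 characters left out ...]
_drawer0_handle 0.61 [0.636  0.0012 0.0621] [329. 199.]
lid 0.64 [0.5128 0.0047 0.0561] [329. 263.]
small_lid 0.59 [ 0.4528 -0.3034  0.0131] [484. 290.]
small_lid 0.35 [0.686  0.1517 0.0582] [251. 176.]
tin 0.9 [ 0.5537 -0.3919  0.0246] [528. 238.]
tin 0.77 [ 0.4558 -0.3034  0.0117] [484. 289.]
tin 0.73 [ 0.5631 -0.2291  0.0108] [444. 236.]
paste_jar 0.46 [0.4373 0.0746 0.0331] [294. 303.]
bead_jar 0.84 [ 0.3831 -0.2469  0.0433] [461. 327.]
bead_jar 0.18 [0.465  0.3174 0.0101] [173. 292.]
flux_bottle 0.87 [0.687  0.153  0.0581] [250. 175.]
screwdriver 0.79 [ 0.4119 -0.0165  0.0233] [341. 315.]
screwdriver 0.31 [0.44   0.0767 0.0337] [293. 302.]
cabinet 0.79 [0.7353 0.0078 0.0845] [325. 146.]
```

View pics/top0.png

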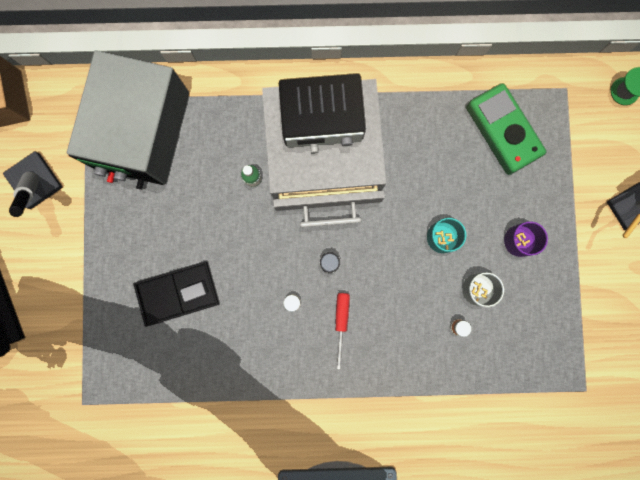

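View pics/scene0.png

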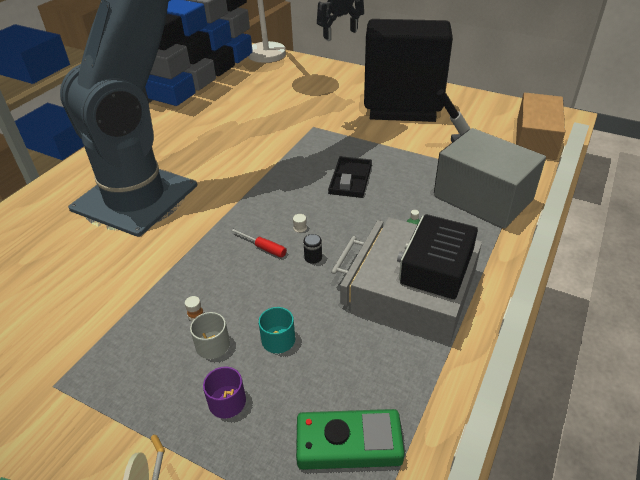

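The top view shows the loupe at about (330,262), the tray at (177,293) with its empty bay on the left at (157,298), the battery at (193,292), the real grey tin at (484,290), the handle at (331,216) and the paste jar at (292,303). The scene view agrees: loupe (313,248), tin (210,337), and the teal and purple tins are decoys.

Run:
```python
from h import *
np.set_printoptions(precision=4,suppress=True)
t=cv2.imread("pics/top0.png"); s=cv2.imread("pics/scene0.png")
c=lambda im,x,y,w,h,k:cv2.resize(im[y:y+h,x:x+w],None,fx=k,fy=k,interpolation=cv2.INTER_CUBIC)
can=np.zeros((600,800,3),np.uint8)
def put(a,x,y): can[y:y+a.shape[0],x:x+a.shape[1]]=a
put(c(t,125,255,100,75,4),0,0)        # tray
put(c(t,265,180,125,100,3),400,0)      # front
put(c(t,450,265,65,75,4),0,300)       # tin
put(c(s,185,290,55,75,4),260,300)      # scene tin
put(c(s,295,225,40,45,6),480,300)
cv2.imwrite("pics/comp.png",can)
# tray outline: dark
g=t[255:330,125:225].max(2); m=(g<60).astype(np.uint8)
m=cv2.morphologyEx(m,cv2.MORPH_CLOSE,np.ones((15,15)))
cs=max(cv2.findContours(m,0,1)[0],key=cv2.contourArea); r=cv2.minAreaRect(cs+np.array([[[125,255]]]))
print("tray",r); P=[onplane("top",p,.018) for p in cv2.boxPoints(r)]; print(np.array(P),np.mean(P,0))
```

```text
tray ((176.3843231201172, 294.22845458984375), (53.29079818725586, 85.85248565673828), 68.35556030273438)
[[0.4806 0.406  0.018 ]
 [0.5394 0.2479 0.018 ]
 [0.4404 0.2098 0.018 ]
 [0.3827 0.367  0.018 ]] [0.4608 0.3077 0.018 ]
```

View pics/comp.png

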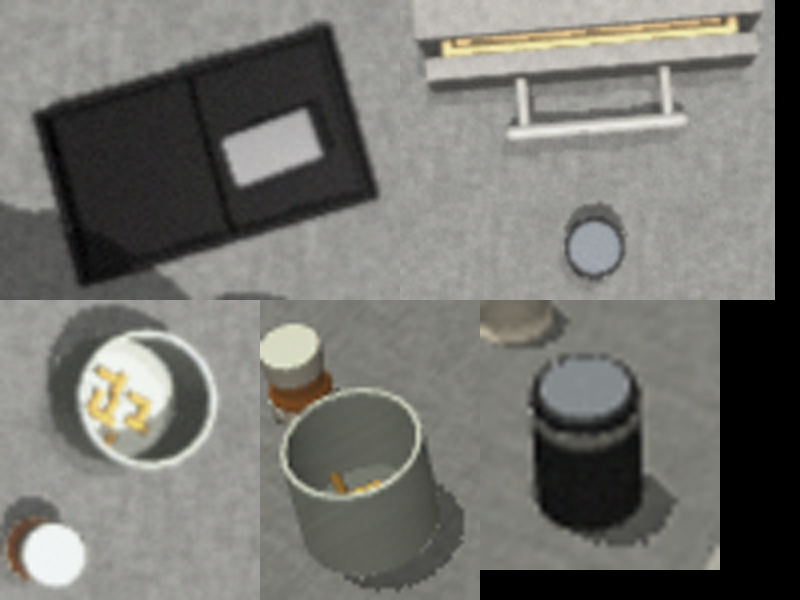

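The composite shows the tray corners, the divider, the loupe top (top view 330,262; scene view 313,240), the tin rim (top view 487,289.5; scene view 208,326) and the handle bar ends (302,224) and (360,220). I'll triangulate from these.

```bash
cat >> h.py <<'E'
def tri(a,b):
    M=[];v=[]
    for cam,uv in(("top",a),("scene",b)):
        c=camera_params(cam);R=np.array(c["R"]);o=-R.T@np.array(c["t"])
        d=R.T@np.array([(uv[0]-c["cx"])/c["fx"],(uv[1]-c["cy"])/c["fy"],1]);d/=np.linalg.norm(d)
        A=np.eye(3)-np.outer(d,d);M.append(A);v.append(A@o)
    X=np.linalg.solve(sum(M),sum(v)); return X,proj("top",X)-a,proj("scene",X)-b
E
python3 - <<'E'
from h import *
np.set_printoptions(precision=4,suppress=True)
o=.38
print("loupe",tri(np.array([330,262.3])-o,np.array([312.7,239.7])-.4),onplane("top",(329.6,261.9),.055),onplane("scene",(312.3,239.3),.055))
print("tin",tri(np.array([486.75,289.5])-o,np.array([207.75,325.75])-o),onplane("top",(486.4,289.1),.06),onplane("scene",(207.4,325.4),.06))
P=[onplane("top",np.array(p)-o,.018) for p in[(134,283.75),(207.25,261),(219.5,303.75),(145.5,326.25)]]
C=np.mean(P,0);print("tray",np.array(P),C)
x=(P[1]+P[2]-P[0]-P[3]);print("len",np.linalg.norm(x)/2,np.linalg.norm(P[0]+P[1]-P[2]-P[3])/2);x/=np.linalg.norm(x)
print("yaw",np.degrees(np.arctan2(x[1],x[0])),"bay",C-x*.036)
a,b=[onplane("top",np.array(p)-.4,.0525) for p in[(301.7,224),(360,220)]]
print("handle",a,b,(a+b)/2,np.linalg.norm(a-b),"cab yaw",np.degrees(np.arctan2(*(b-a)[:2]))+0)
for cam,uv in(("top",(461.7,327)),("top",(292,302.5))): print(onplane(cam,uv,.045),onplane(cam,uv,.032))
from scipy.spatial.transform import Rotation as Ro
print(Ro.from_rotvec(telemetry.sense()["tcp_rot"]).as_matrix())
E
```

```text
loupe (array([0.5156, 0.0041, 0.0539]), array([-0.1428, -0.2186]), array([-0.2292,  0.0201])) [0.5152 0.0038 0.055 ] [0.5167 0.0033 0.055 ]
tin (array([ 0.4555, -0.2946,  0.0572]), array([-0.004 , -0.0049]), array([-0.0064,  0.    ])) [ 0.4556 -0.2938  0.06  ] [ 0.4574 -0.2963  0.06  ]
tray [[0.4841 0.3923 0.018 ]
 [0.5254 0.2472 0.018 ]
 [0.4404 0.2236 0.018 ]
 [0.4001 0.3694 0.018 ]] [0.4625 0.3081 0.018 ]
len 0.15101701825271094 0.08762119728268472
yaw -74.32383351049423 bay [0.4528 0.3428 0.018 ]
handle [0.5909 0.0567 0.0525] [ 0.5959 -0.0565  0.0525] [0.5934 0.0001 0.0525] 0.11329829845891543 cab yaw 177.4766765343102
[ 0.384  -0.2471  0.045 ] [ 0.3829 -0.2503  0.032 ]
[0.4392 0.0782 0.045 ] [0.4388 0.079  0.032 ]
[[-0.9036  0.4285 -0.    ]
 [ 0.4285  0.9036 -0.    ]
 [ 0.     -0.     -1.    ]]
```

>>> drive_tool:
  moves:
    - {"xyz":[-0.193,-0.1875,0.04],"twist":[0,0,0]}
    - {"xyz":[-0.387,-0.375,0.08],"twist":[0,0,0]}
    - {"xyz":[-0.58,-0.5625,0.125],"twist":[0,0,0]}
    - {"xyz":[-0.774,-0.75,0.166],"twist":[0,0,0]}
    - {"xyz":[-0.967,-0.9375,0.208],"twist":[0,0,0]}
  grip: -1
  force: 30

```text
time: 1.82
tool_pos: [0.3463, 0.4576, 0.2173]
tcp_rot: [0.69, 3.065, 0.001]
wrist_force: [0.4, -1.2, 0.6]
opening: 1.002
finger_force: 0.0
```

>>> drive_tool:
  moves:
    - {"xyz":[-0.193,-0.1875,0.04],"twist":[0,0,0]}
    - {"xyz":[-0.387,-0.375,0.08],"twist":[0,0,0]}
    - {"xyz":[-0.58,-0.5625,0.125],"twist":[0,0,0]}
    - {"xyz":[-0.774,-0.75,0.166],"twist":[0,0,0]}
    - {"xyz":[-0.967,-0.9375,0.208],"twist":[0,0,0]}

```text
time: 2.45
tool_pos: [0.4029, 0.3063, 0.1924]
tcp_rot: [0.69, 3.065, 0.001]
wrist_force: [0.2, 0.3, -0.4]
opening: 0.999
finger_force: 0.0
```

>>> drive_tool:
  moves:
    - {"xyz":[-0.193,-0.1875,0.04],"twist":[0,0,0]}
    - {"xyz":[-0.387,-0.375,0.08],"twist":[0,0,0]}
    - {"xyz":[-0.58,-0.5625,0.125],"twist":[0,0,0]}
    - {"xyz":[-0.774,-0.75,0.166],"twist":[0,0,0]}
    - {"xyz":[-0.967,-0.9375,0.208],"twist":[0,0,0]}

```text
time: 3.08
tool_pos: [0.4596, 0.1549, 0.1675]
tcp_rot: [0.69, 3.064, 0.001]
wrist_force: [0.3, -0.2, -0.1]
opening: 0.997
finger_force: 0.0
```

>>> drive_tool:
  moves:
    - {"xyz":[-0.193,-0.1875,0.04],"twist":[0,0,0]}
    - {"xyz":[-0.387,-0.375,0.08],"twist":[0,0,0]}
    - {"xyz":[-0.58,-0.5625,0.125],"twist":[0,0,0]}
    - {"xyz":[-0.774,-0.75,0.166],"twist":[0,0,0]}
    - {"xyz":[-0.967,-0.9375,0.208],"twist":[0,0,0]}

```text
time: 3.7
tool_pos: [0.5163, 0.0034, 0.1425]
tcp_rot: [0.69, 3.064, 0.0]
wrist_force: [-0.6, 0.1, -0.0]
opening: 1.001
finger_force: 0.0
```

>>> drive_tool:
  moves:
    - {"xyz":[0,0,0.2],"twist":[0,0,0]}
    - {"xyz":[0,0,0.45],"twist":[0,0,0]}
    - {"xyz":[0,0,0.7],"twist":[0,0,0]}
    - {"xyz":[0,0,0.85],"twist":[0,0,0]}
    - {"xyz":[0,0,0.9],"twist":[0,0,0]}

```text
time: 4.32
tool_pos: [0.5154, 0.0044, 0.0336]
tcp_rot: [-0.69, -3.064, 0.001]
wrist_force: [-0.1, -0.6, 0.1]
opening: 1.002
finger_force: 0.0
```

>>> drive_tool:
  moves:
    - {"xyz":[0,0,0],"twist":[0,0,0]}
    - {"xyz":[0,0,0],"twist":[0,0,0]}
    - {"xyz":[0,0,0],"twist":[0,0,0]}
    - {"xyz":[0,0,0],"twist":[0,0,0]}
    - {"xyz":[0,0,0],"twist":[0,0,0]}
  grip: 1
  force: 30

```text
time: 4.95
tool_pos: [0.5163, 0.0045, 0.0353]
tcp_rot: [0.69, 3.064, 0.001]
wrist_force: [-0.9, 0.9, 6.6]
opening: 0.457
finger_force: 29.7
```

>>> drive_tool:
  moves:
    - {"xyz":[0,0,-0.1],"twist":[0,0,0]}
    - {"xyz":[0,0,-0.3],"twist":[0,0,0]}
    - {"xyz":[0.05,0.07,-0.45],"twist":[0,0,0]}
    - {"xyz":[0.15,0.21,-0.5],"twist":[0,0,0]}
    - {"xyz":[0.25,0.346,-0.5],"twist":[0,0,0]}

```text
time: 5.58
tool_pos: [0.5068, 0.0553, 0.096]
tcp_rot: [0.69, 3.063, 0.001]
wrist_force: [0.3, 0.9, -1.0]
opening: 0.462
finger_force: 30.4
```

>>> drive_tool:
  moves:
    - {"xyz":[0.14,0.2,0],"twist":[0,0,0]}
    - {"xyz":[0.29,0.4,0],"twist":[0,0,0]}
    - {"xyz":[0.43,0.6,0],"twist":[0,0,0]}
    - {"xyz":[0.58,0.8,0],"twist":[0,0,0]}
    - {"xyz":[0.715,0.99,0],"twist":[0,0,0]}

```text
time: 6.2
tool_pos: [0.4796, 0.2, 0.0953]
tcp_rot: [0.689, 3.065, 0.001]
wrist_force: [0.6, -0.1, -1.0]
opening: 0.454
finger_force: 30.4
```

>>> drive_tool:
  moves:
    - {"xyz":[0.14,0.2,0],"twist":[0,0,0]}
    - {"xyz":[0.29,0.4,0],"twist":[0,0,0]}
    - {"xyz":[0.43,0.6,0],"twist":[0,0,0]}
    - {"xyz":[0.58,0.8,0],"twist":[0,0,0]}
    - {"xyz":[0.718,0.99,0],"twist":[0,0,0]}

```text
time: 6.82
tool_pos: [0.4526, 0.3443, 0.0953]
tcp_rot: [0.689, 3.065, 0.001]
wrist_force: [0.1, 0.2, -0.8]
opening: 0.459
finger_force: 30.4
```

>>> drive_tool:
  moves:
    - {"xyz":[0,0,0.05],"twist":[0,0,0]}
    - {"xyz":[0,0,0.15],"twist":[0,0,0]}
    - {"xyz":[0,0,0.28],"twist":[0,0,0]}
    - {"xyz":[0,0,0.36],"twist":[0,0,0]}
    - {"xyz":[0,0,0.38],"twist":[0,0,0]}

```text
time: 7.45
tool_pos: [0.4527, 0.3424, 0.0478]
tcp_rot: [-0.691, -3.064, 0.002]
wrist_force: [-0.4, -0.4, 0.1]
opening: 0.458
finger_force: 30.4
```

Run:
```python
from h import *
snap("top","bay"); a=snap("scene","bays")
t=cv2.imread("pics/bay.png");s=cv2.imread("pics/bays.png")
c=lambda im,x,y,w,h,k:cv2.resize(im[y:y+h,x:x+w],None,fx=k,fy=k,interpolation=cv2.INTER_CUBIC)
cv2.imwrite("pics/b2.png",np.hstack([c(t,110,240,100,100,4),c(s,290,120,100,100,4)]))
```

```text
(no output)
```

View pics/b2.png

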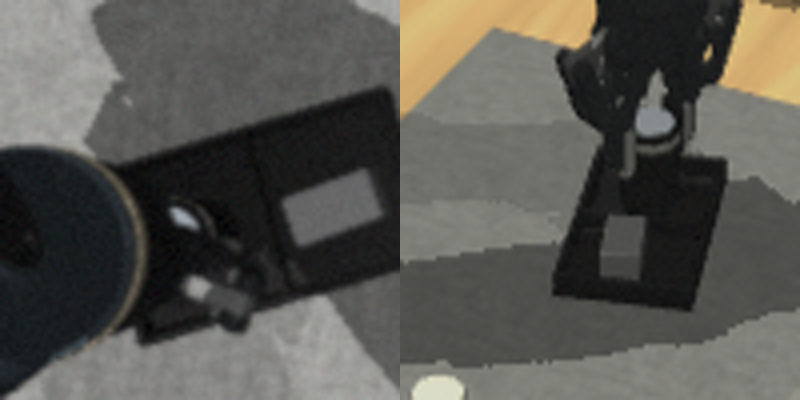

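The picture shows the loupe upright over the empty bay, about 8 mm above the floor. I'll lower it, release and back up.

>>> drive_tool:
  moves:
    - {"xyz":[0,0,0.02],"twist":[0,0,0]}
    - {"xyz":[0,0,0.04],"twist":[0,0,0]}
    - {"xyz":[0,0,0.055],"twist":[0,0,0]}
    - {"xyz":[0,0,0.065],"twist":[0,0,0]}
    - {"xyz":[0,0,0.065],"twist":[0,0,0]}

```text
time: 8.18
tool_pos: [0.4529, 0.3432, 0.041]
tcp_rot: [-0.69, -3.065, 0.0]
wrist_force: [0.5, 0.2, -0.5]
opening: 0.459
finger_force: 30.4
```

>>> drive_tool:
  moves:
    - {"xyz":[0,0,0],"twist":[0,0,0]}
    - {"xyz":[0,0,0],"twist":[0,0,0]}
    - {"xyz":[0,0,0],"twist":[0,0,0]}
    - {"xyz":[0,0,0],"twist":[0,0,0]}
    - {"xyz":[0,0,0],"twist":[0,0,0]}
  grip: -1

```text
time: 8.8
tool_pos: [0.4529, 0.3432, 0.0411]
tcp_rot: [-0.69, -3.065, 0.0]
wrist_force: [0.1, 0.3, 0.1]
opening: 0.999
finger_force: 0.0
```

>>> drive_tool:
  moves:
    - {"xyz":[0,0,-0.1],"twist":[0,0,0]}
    - {"xyz":[0,0,-0.3],"twist":[0,0,0]}
    - {"xyz":[0,0,-0.5],"twist":[0,0,0]}
    - {"xyz":[0,0,-0.75],"twist":[0,0,0]}
    - {"xyz":[0,0,-0.95],"twist":[0,0,0]}

```text
time: 9.43
tool_pos: [0.4531, 0.3433, 0.1572]
tcp_rot: [0.69, 3.064, 0.002]
wrist_force: [-0.2, 1.0, -0.1]
opening: 1.001
finger_force: 0.0
```

>>> drive_tool:
  moves:
    - {"xyz":[-0.2,-0.176,0],"twist":[0,0,0]}
    - {"xyz":[-0.4,-0.352,0],"twist":[0,0,0]}
    - {"xyz":[-0.6,-0.528,0],"twist":[0,0,0]}
    - {"xyz":[-0.8,-0.704,0],"twist":[0,0,0]}
    - {"xyz":[-1,-0.88,0],"twist":[0,0,0]}
  grip: 0.42

```text
time: 10.05
tool_pos: [0.5165, 0.1953, 0.156]
tcp_rot: [0.69, 3.064, 0.001]
wrist_force: [1.0, 0.2, 0.1]
opening: 0.289
finger_force: 0.0
```

>>> drive_tool:
  moves:
    - {"xyz":[-0.2,-0.176,0],"twist":[0,0,0.08]}
    - {"xyz":[-0.4,-0.352,0],"twist":[0,0,0.16]}
    - {"xyz":[-0.6,-0.528,0],"twist":[0,0,0.24]}
    - {"xyz":[-0.8,-0.704,0],"twist":[0,0,0.32]}
    - {"xyz":[-1,-0.88,0],"twist":[0,0,0.4]}

```text
time: 10.68
tool_pos: [0.5797, 0.0486, 0.156]
tcp_rot: [1.883, 2.514, 0.001]
wrist_force: [-0.7, 0.5, -0.1]
opening: 0.291
finger_force: 0.0
```

>>> drive_tool:
  moves:
    - {"xyz":[0,0,0],"twist":[0,0,0.06]}
    - {"xyz":[0,0,0],"twist":[0,0,0.1175]}
    - {"xyz":[0,0,0],"twist":[0,0,0.1175]}
    - {"xyz":[0,0,0],"twist":[0,0,0.1175]}
    - {"xyz":[0,0,0],"twist":[0,0,0.1175]}

```text
time: 11.3
tool_pos: [0.5793, 0.0496, 0.1553]
tcp_rot: [-2.17, -2.272, -0.0]
wrist_force: [0.0, 0.8, -0.2]
opening: 0.289
finger_force: 0.0
```

Run:
```python
from h import *
from scipy.spatial.transform import Rotation as Ro
np.set_printoptions(precision=4,suppress=True)
s=telemetry.sense();R=Ro.from_rotvec(s["tcp_rot"]).as_matrix();print(s["tool_pos"],R,s["opening"],s["joints"])
print((R.T@(np.array([.5925,.02,.045])-s["tool_pos"]))/.12)
a=snap("top","h1");b=snap("scene","h1s")
c=lambda im,x,y,w,h,k:cv2.resize(im[y:y+h,x:x+w],None,fx=k,fy=k,interpolation=cv2.INTER_CUBIC)
cv2.imwrite("pics/h2.png",np.hstack([c(a,270,160,120,180,3),c(b,240,120,200,180,2.0).repeat(1,0)[:540] if 0 else cv2.copyMakeBorder(c(b,260,160,140,180,3),0,0,0,0,0)])[:,:,::-1])
for q in["loupe"]:
  for cam in("top","scene"):
    for d in finder.find_in(cam,q)[:2]: print(cam,d["p"],toworld(cam,d["xyz"]))
```

```text
[0.5793 0.0496 0.1553] [[-0.0459  0.9989  0.0002]
 [ 0.9989  0.0459  0.0002]
 [ 0.0002  0.0002 -1.    ]] 0.28927499048515903 [-0.4435  0.5666  0.4346  1.8122 -0.3114  0.8304  0.1894]
[-0.2514  0.0986  0.919 ]
top 0.74 [0.4531 0.3353 0.0622]
top 0.53 [ 0.3812 -0.2486  0.0437]
```

View pics/h2.png

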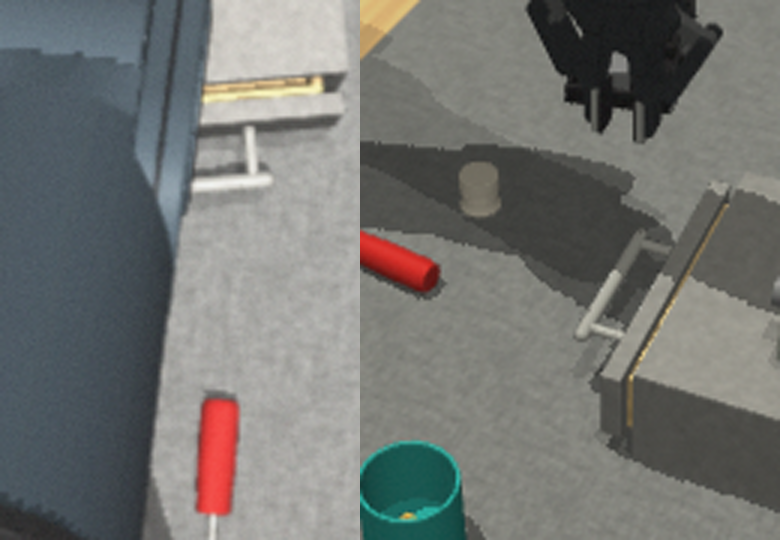

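The picture shows the handle free, with its near end at about scene (333,271), and the screwdriver clear at y≈-0.02. The fingers, partly open, are above the bar.

>>> drive_tool:
  moves:
    - {"xyz":[-0.12,0.05,0],"twist":[0,0,0]}
    - {"xyz":[-0.25,0.1,0.1],"twist":[0,0,0]}
    - {"xyz":[-0.25,0.1,0.3],"twist":[0,0,0]}
    - {"xyz":[-0.25,0.1,0.5],"twist":[0,0,0]}
    - {"xyz":[-0.25,0.1,0.6],"twist":[0,0,0]}

```text
time: 12.12
tool_pos: [0.5921, 0.0186, 0.0812]
tcp_rot: [-2.173, -2.268, 0.003]
wrist_force: [0.4, -1.1, 0.2]
opening: 0.293
finger_force: 0.0
```

>>> drive_tool:
  moves:
    - {"xyz":[0,0,0.05],"twist":[0,0,0]}
    - {"xyz":[0,0,0.12],"twist":[0,0,0]}
    - {"xyz":[0,0,0.2],"twist":[0,0,0]}
    - {"xyz":[0,0,0.28],"twist":[0,0,0]}
    - {"xyz":[0,0,0.32],"twist":[0,0,0]}

```text
time: 12.75
tool_pos: [0.5923, 0.0201, 0.044]
tcp_rot: [-2.171, -2.27, 0.001]
wrist_force: [0.2, -0.8, -0.2]
opening: 0.289
finger_force: 0.0
```

>>> drive_tool:
  moves:
    - {"xyz":[0,0,0],"twist":[0,0,0]}
    - {"xyz":[0,0,0],"twist":[0,0,0]}
    - {"xyz":[0,0,0],"twist":[0,0,0]}
    - {"xyz":[0,0,0],"twist":[0,0,0]}
    - {"xyz":[0,0,0],"twist":[0,0,0]}
  grip: 1
  force: 30

```text
time: 13.38
tool_pos: [0.5923, 0.0201, 0.0444]
tcp_rot: [-2.171, -2.27, 0.001]
wrist_force: [2.0, -1.6, -12.7]
opening: 0.115
finger_force: 29.1
```

>>> drive_tool:
  moves:
    - {"xyz":[0,-0.07,0],"twist":[0,0,0]}
    - {"xyz":[0,-0.17,0],"twist":[0,0,0]}
    - {"xyz":[0,-0.29,0],"twist":[0,0,0]}
    - {"xyz":[0,-0.41,0],"twist":[0,0,0]}
    - {"xyz":[0,-0.53,0],"twist":[0,0,0]}

```text
time: 14.0
tool_pos: [0.5276, 0.0164, 0.0444]
tcp_rot: [2.173, 2.269, -0.002]
wrist_force: [1.2, -6.0, -21.2]
opening: 0.111
finger_force: 29.0
```

>>> drive_tool:
  moves:
    - {"xyz":[0,-0.12,0],"twist":[0,0,0]}
    - {"xyz":[0,-0.23,0],"twist":[0,0,0]}
    - {"xyz":[0,-0.33,0],"twist":[0,0,0]}
    - {"xyz":[0,-0.41,0],"twist":[0,0,0]}
    - {"xyz":[0,-0.45,0],"twist":[0,0,0]}

```text
time: 14.62
tool_pos: [0.4735, 0.0132, 0.0445]
tcp_rot: [2.173, 2.268, -0.003]
wrist_force: [2.6, -9.7, -24.7]
opening: 0.113
finger_force: 29.0
```

>>> drive_tool:
  moves:
    - {"xyz":[-0.01,-0.04,0.01],"twist":[0,0,0]}
    - {"xyz":[-0.01,-0.08,0.01],"twist":[0,0,0]}
    - {"xyz":[-0.015,-0.12,0.01],"twist":[0,0,0]}
    - {"xyz":[-0.015,-0.15,0.01],"twist":[0,0,0]}
    - {"xyz":[-0.015,-0.18,0.01],"twist":[0,0,0]}

```text
time: 15.25
tool_pos: [0.4549, 0.0121, 0.0442]
tcp_rot: [2.17, 2.268, 0.004]
wrist_force: [9.6, -2.5, -2.2]
opening: 0.115
finger_force: 31.2
```

>>> drive_tool:
  moves:
    - {"xyz":[0,-0.01,0],"twist":[0,0,0]}
    - {"xyz":[0,-0.02,0],"twist":[0,0,0]}
    - {"xyz":[0,-0.03,0],"twist":[0,0,0]}
    - {"xyz":[0,-0.03,0],"twist":[0,0,0]}
    - {"xyz":[0,-0.03,0],"twist":[0,0,0]}

```text
time: 15.88
tool_pos: [0.4549, 0.012, 0.0442]
tcp_rot: [2.167, 2.265, 0.009]
wrist_force: [12.0, -3.2, -6.0]
opening: 0.112
finger_force: 30.8
```

>>> drive_tool:
  moves:
    - {"xyz":[0,0.05,0],"twist":[0,0,0]}
    - {"xyz":[0,0.05,0],"twist":[0,0,0]}
    - {"xyz":[0,0.05,0],"twist":[0,0,0]}
    - {"xyz":[0,0.05,0],"twist":[0,0,0]}
    - {"xyz":[0,0.05,0],"twist":[0,0,0]}
  grip: 0.42

```text
time: 16.5
tool_pos: [0.4558, 0.0122, 0.0434]
tcp_rot: [-2.172, -2.27, 0.0]
wrist_force: [-0.0, -1.0, -0.2]
opening: 0.289
finger_force: 0.0
```

>>> drive_tool:
  moves:
    - {"xyz":[0,0,-0.2],"twist":[0,0,0]}
    - {"xyz":[0,0,-0.4],"twist":[0,0,0]}
    - {"xyz":[0,0,-0.6],"twist":[0,0,0]}
    - {"xyz":[-0.2,0,-0.8],"twist":[0,0,0]}
    - {"xyz":[-0.4,0,-1],"twist":[0,0,0]}

```text
time: 17.12
tool_pos: [0.4578, -0.0361, 0.1642]
tcp_rot: [-2.171, -2.271, 0.0]
wrist_force: [0.4, -0.1, 0.2]
opening: 0.288
finger_force: 0.0
```

>>> drive_tool:
  moves:
    - {"xyz":[-0.2,0,0],"twist":[0,0,0]}
    - {"xyz":[-0.4,0,0],"twist":[0,0,0]}
    - {"xyz":[-0.6,0,0],"twist":[0,0,0]}
    - {"xyz":[-0.8,0,0],"twist":[0,0,0]}
    - {"xyz":[-1,0,0],"twist":[0,0,0]}

```text
time: 17.75
tool_pos: [0.4632, -0.1563, 0.1634]
tcp_rot: [-2.172, -2.27, 0.0]
wrist_force: [-0.3, 0.9, 0.3]
opening: 0.293
finger_force: 0.0
```

Run:
```python
from h import *
np.set_printoptions(precision=4,suppress=True)
a=snap("top","d1");b=snap("scene","d1s")
c=lambda im,x,y,w,h,k:cv2.resize(im[y:y+h,x:x+w],None,fx=k,fy=k,interpolation=cv2.INTER_CUBIC)
cv2.imwrite("pics/d2.png",np.hstack([c(a,265,160,130,110,4)[:, :400*2][:, :520],c(b,290,195,93,147,3)[:440]])[:,:,::-1])
for q in["lid","small_lid","loupe","cabinet_drawer0_handle"]:
  for cam in("top","scene"):
    for d in finder.find_in(cam,q)[:3]: w=toworld(cam,d["xyz"]);print(q,cam,d["p"],w,proj(cam,w))
```

```text
lid scene 0.72 [0.5825 0.0426 0.0345] [347.3064 244.2056]
small_lid top 0.64 [ 0.5824 -0.0402  0.0339] [350.9448 227.7194]
small_lid top 0.53 [0.4729 0.3046 0.0073] [179.4139 287.8697]
small_lid top 0.29 [0.6887 0.1502 0.0614] [251.7027 174.011 ]
small_lid scene 0.65 [ 0.5924 -0.0443  0.0332] [333.6132 271.2662]
small_lid scene 0.41 [0.6929 0.1474 0.068 ] [412.5464 219.2233]
loupe top 0.83 [0.4531 0.3369 0.0614] [154.8677 298.9636]
loupe top 0.44 [0.6977 0.0008 0.0899] [328.8912 164.3427]
loupe scene 0.92 [0.4541 0.3241 0.0416] [349.7098 161.8891]
loupe scene 0.19 [0.6918 0.1476 0.0687] [412.1419 218.7738]
cabinet_drawer0_handle top 0.58 [ 0.5546 -0.0091  0.022 ] [335.3936 242.5999]
cabinet_drawer0_handle top 0.39 [0.7011 0.0018 0.0849] [328.2976 163.1874]
cabinet_drawer0_handle scene 0.7 [ 0.539  -0.0116  0.042 ] [318.3209 250.9321]
```

View pics/d2.png

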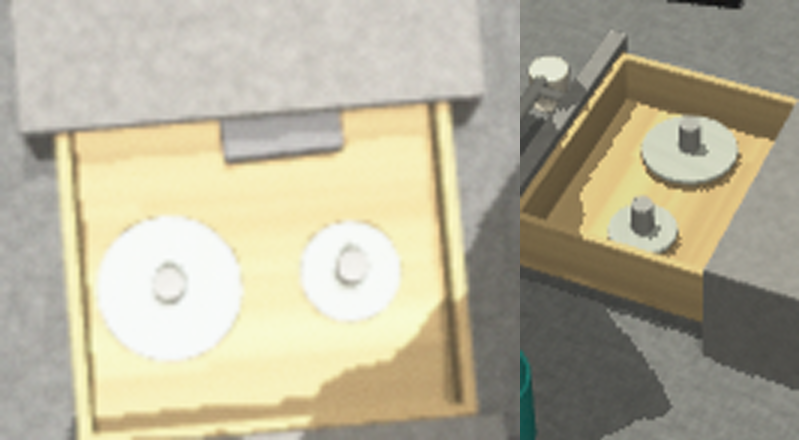

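The top crop shows the large lid's disc centre at about (307.5,231.8), its knob at (307,230.5) and the small lid at (352,227), with the fuse box at the rear. In the scene view the large lid's knob top is at (346.7,235.3).

Run:
```python
from h import *
from scipy.spatial.transform import Rotation as Ro
np.set_printoptions(precision=4,suppress=True)
X=tri(np.array([307,230.5])-.38,np.array([346.7,235.3])-.33);print(X)
print(onplane("top",(307.1,231.37),.032),onplane("top",(306.6,230.1),.056),onplane("scene",(346.4,235),.056))
im=cv2.imread("pics/d1.png"); m=(im[205:255,285:330].min(2)>215).astype(np.uint8)
cs=max(cv2.findContours(m,0,1)[0],key=cv2.contourArea)
(x,y),ax,_=cv2.fitEllipse(cs);print(ax,x+285,y+205,onplane("top",(x+285,y+205),.032))
s=telemetry.sense();R=Ro.from_rotvec(s["tcp_rot"]).as_matrix();print(s["tool_pos"],R)
print(ctrl.tcp_to_tips,s["opening"])
```

```text
(array([0.5778, 0.0467, 0.0566]), array([-0.088 , -0.1408]), array([-0.1448,  0.0188]))
[0.5775 0.0464 0.032 ] [0.5776 0.0466 0.056 ] [0.5778 0.0475 0.056 ]
(35.19974136352539, 35.63690948486328) 306.78024101257324 231.7444610595703 [0.5768 0.047  0.032 ]
[ 0.4635 -0.1549  0.1635] [[-0.0453  0.999  -0.0001]
 [ 0.999   0.0453  0.0003]
 [ 0.0003 -0.0001 -1.    ]]
0.011 0.2915675409041385
```

>>> drive_tool:
  moves:
    - {"xyz":[0.164,0.103,0],"twist":[0,0,0]}
    - {"xyz":[0.328,0.206,0],"twist":[0,0,0]}
    - {"xyz":[0.492,0.309,0],"twist":[0,0,0]}
    - {"xyz":[0.656,0.412,0],"twist":[0,0,0]}
    - {"xyz":[0.818,0.513,0],"twist":[0,0,0]}
  grip: 0.2

```text
time: 18.88
tool_pos: [0.5209, -0.0537, 0.1635]
tcp_rot: [-2.171, -2.271, -0.0]
wrist_force: [-0.2, 0.1, 0.1]
opening: 0.396
finger_force: 0.0
```

>>> drive_tool:
  moves:
    - {"xyz":[0.164,0.103,0],"twist":[0,0,0]}
    - {"xyz":[0.328,0.206,0],"twist":[0,0,0]}
    - {"xyz":[0.492,0.309,0],"twist":[0,0,0]}
    - {"xyz":[0.656,0.412,0],"twist":[0,0,0]}
    - {"xyz":[0.818,0.513,0],"twist":[0,0,0]}

```text
time: 19.5
tool_pos: [0.5785, 0.0473, 0.1634]
tcp_rot: [2.172, 2.27, -0.0]
wrist_force: [0.3, -0.0, 0.2]
opening: 0.402
finger_force: 0.0
```

>>> drive_tool:
  moves:
    - {"xyz":[0,0,0.15],"twist":[0,0,0]}
    - {"xyz":[0,0,0.35],"twist":[0,0,0]}
    - {"xyz":[0,0,0.55],"twist":[0,0,0]}
    - {"xyz":[0,0,0.7],"twist":[0,0,0]}
    - {"xyz":[0,0,0.75],"twist":[0,0,0]}

```text
time: 20.12
tool_pos: [0.5776, 0.0464, 0.0724]
tcp_rot: [-2.171, -2.269, 0.002]
wrist_force: [0.8, 0.1, -0.8]
opening: 0.399
finger_force: 0.0
```

>>> drive_tool:
  moves:
    - {"xyz":[0,0,0.05],"twist":[0,0,0]}
    - {"xyz":[0,0,0.11],"twist":[0,0,0]}
    - {"xyz":[0,0,0.17],"twist":[0,0,0]}
    - {"xyz":[0,0,0.21],"twist":[0,0,0]}
    - {"xyz":[0,0,0.22],"twist":[0,0,0]}

```text
time: 20.75
tool_pos: [0.5776, 0.0459, 0.0468]
tcp_rot: [-2.172, -2.27, 0.0]
wrist_force: [0.8, -0.4, 0.3]
opening: 0.404
finger_force: 0.0
```

Close on the knob, then lift slightly to check.

>>> drive_tool:
  moves:
    - {"xyz":[0,0,0],"twist":[0,0,0]}
    - {"xyz":[0,0,0],"twist":[0,0,0]}
    - {"xyz":[0,0,0],"twist":[0,0,0]}
    - {"xyz":[0,0,0],"twist":[0,0,0]}
    - {"xyz":[0,0,0],"twist":[0,0,0]}
  grip: 1
  force: 40

```text
time: 21.38
tool_pos: [0.5779, 0.0459, 0.0472]
tcp_rot: [2.172, 2.27, 0.0]
wrist_force: [-0.6, -0.3, 4.0]
opening: 0.164
finger_force: 39.1
```

>>> drive_tool:
  moves:
    - {"xyz":[0,0,-0.1],"twist":[0,0,0]}
    - {"xyz":[0,0,-0.3],"twist":[0,0,0]}
    - {"xyz":[0,0,-0.5],"twist":[0,0,0]}
    - {"xyz":[0,0,-0.7],"twist":[0,0,0]}
    - {"xyz":[0,0,-0.8],"twist":[0,0,0]}

```text
time: 22.0
tool_pos: [0.5781, 0.0459, 0.1448]
tcp_rot: [2.171, 2.269, 0.002]
wrist_force: [-0.4, 0.7, -0.4]
opening: 0.164
finger_force: 39.0
```

>>> drive_tool:
  moves:
    - {"xyz":[-0.187,-0.076,0],"twist":[0,0,0]}
    - {"xyz":[-0.373,-0.152,0],"twist":[0,0,0]}
    - {"xyz":[-0.56,-0.229,0],"twist":[0,0,0]}
    - {"xyz":[-0.746,-0.305,0],"twist":[0,0,0]}
    - {"xyz":[-0.932,-0.381,0],"twist":[0,0,0]}

```text
time: 22.62
tool_pos: [0.5364, -0.0684, 0.143]
tcp_rot: [-2.171, -2.27, 0.001]
wrist_force: [-0.6, 0.3, -0.3]
opening: 0.165
finger_force: 39.0
```

>>> drive_tool:
  moves:
    - {"xyz":[-0.187,-0.076,0],"twist":[0,0,0]}
    - {"xyz":[-0.373,-0.152,0],"twist":[0,0,0]}
    - {"xyz":[-0.56,-0.229,0],"twist":[0,0,0]}
    - {"xyz":[-0.746,-0.305,0],"twist":[0,0,0]}
    - {"xyz":[-0.932,-0.381,0],"twist":[0,0,0]}

```text
time: 23.25
tool_pos: [0.4957, -0.1822, 0.143]
tcp_rot: [-2.172, -2.27, 0.0]
wrist_force: [0.3, -0.1, 0.1]
opening: 0.172
finger_force: 39.0
```

>>> drive_tool:
  moves:
    - {"xyz":[-0.187,-0.076,0],"twist":[0,0,0]}
    - {"xyz":[-0.373,-0.152,0],"twist":[0,0,0]}
    - {"xyz":[-0.56,-0.229,0],"twist":[0,0,0]}
    - {"xyz":[-0.8,-0.325,0],"twist":[0,0,0]}
    - {"xyz":[-0.932,-0.381,0],"twist":[0,0,0]}

```text
time: 23.88
tool_pos: [0.4546, -0.2966, 0.1431]
tcp_rot: [-2.173, -2.268, 0.001]
wrist_force: [-0.1, 1.0, -0.2]
opening: 0.173
finger_force: 39.0
```

>>> drive_tool:
  moves:
    - {"xyz":[0,0,0.05],"twist":[0,0,0]}
    - {"xyz":[0,0,0.1],"twist":[0,0,0]}
    - {"xyz":[0,0,0.15],"twist":[0,0,0]}
    - {"xyz":[0,0,0.2],"twist":[0,0,0]}
    - {"xyz":[0,0,0.2],"twist":[0,0,0]}

```text
time: 24.5
tool_pos: [0.4554, -0.2948, 0.1185]
tcp_rot: [-2.171, -2.27, 0.0]
wrist_force: [-0.2, 0.4, 0.3]
opening: 0.169
finger_force: 39.0
```

Run:
```python
from h import *
np.set_printoptions(precision=4,suppress=True)
s=telemetry.sense();print(s["tool_pos"])
a=snap("top","t1");b=snap("scene","t1s")
c=lambda im,x,y,w,h,k:cv2.resize(im[y:y+h,x:x+w],None,fx=k,fy=k,interpolation=cv2.INTER_CUBIC)
cv2.imwrite("pics/t2.png",np.hstack([c(a,445,250,80,100,4),c(b,165,260,100,100,4)])[:,:,::-1])
```

```text
[ 0.4554 -0.2948  0.1185]
```

View pics/t2.png

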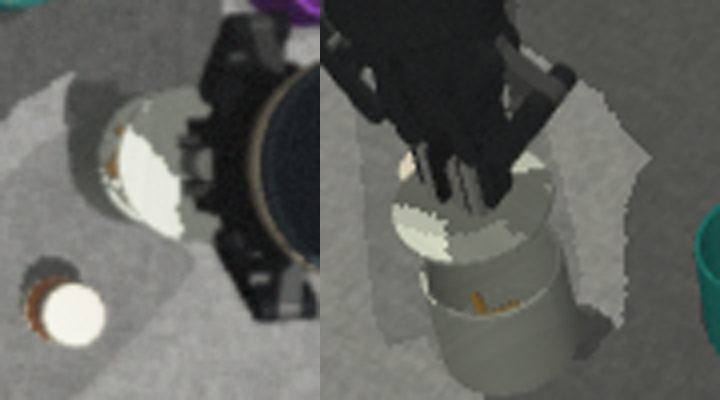

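The picture shows the lid held level about 40 mm above the tin. In the scene crop the disc runs from x≈391 to 553 with its bottom at y≈263, and the tin has not moved. I'll check the alignment in the same camera.

Run:
```python
from h import *
np.set_printoptions(precision=4,suppress=True)
def ring(X,r,z): return np.array([proj("scene",[X[0]+r*np.cos(a),X[1]+r*np.sin(a),z]) for a in np.linspace(0,6.28,73)])
# predicted outline extents (crop coords) of disc for TCP-based pose, vs seen 391,553,263 ; tin rim seen from scene0
for n,X,r,z in(("disc",(.4554,-.2942),.036,.1035),("discbot",(.4554,-.2942),.036,.0995)):
    p=(ring(X,r,z)-[165,260]+.38)*4+[320,0]; print(n,p.min(0),p.max(0))
for X in((.456,-.2945),(.4574,-.2963),(.4556,-.2938)):
    p=(ring(X,.033,.06)-[185,290]+.38)*4+[260,300]; print("rim",X,p.min(0),p.max(0))
    p=(ring(X,.033,.06)-[165,260]+.38)*4+[320,0]; print("rim in t2",p.min(0),p.max(0))
```

```text
disc [393.5096 137.6811] [554.8482 259.785 ]
discbot [395.2289 143.4763] [556.1216 265.5605]
rim (0.456, -0.2945) [278.9441 384.8138] [422.5482 496.549 ]
rim in t2 [418.9441 204.8138] [562.5482 316.549 ]
rim (0.4574, -0.2963) [278.9594 388.4267] [422.7952 500.5231]
rim in t2 [418.9594 208.4267] [562.7952 320.5231]
rim (0.4556, -0.2938) [279.1889 383.5149] [422.7081 495.1207]
rim in t2 [419.1889 203.5149] [562.7081 315.1207]
```

>>> drive_tool:
  moves:
    - {"xyz":[-0.009,0.009,0.05],"twist":[0,0,0]}
    - {"xyz":[-0.009,0.009,0.12],"twist":[0,0,0]}
    - {"xyz":[-0.009,0.009,0.18],"twist":[0,0,0]}
    - {"xyz":[-0.009,0.009,0.23],"twist":[0,0,0]}
    - {"xyz":[-0.009,0.009,0.25],"twist":[0,0,0]}

```text
time: 25.22
tool_pos: [0.4564, -0.2962, 0.0885]
tcp_rot: [-2.171, -2.269, 0.0]
wrist_force: [-0.0, 0.4, -0.6]
opening: 0.167
finger_force: 39.0
```

>>> drive_tool:
  moves:
    - {"xyz":[0,0,0.01],"twist":[0,0,0]}
    - {"xyz":[0,0,0.02],"twist":[0,0,0]}
    - {"xyz":[0,0,0.03],"twist":[0,0,0]}
    - {"xyz":[0,0,0.04],"twist":[0,0,0]}
    - {"xyz":[0,0,0.05],"twist":[0,0,0]}

```text
time: 25.85
tool_pos: [0.4567, -0.2963, 0.083]
tcp_rot: [2.172, 2.27, 0.0]
wrist_force: [-0.5, 0.4, -0.6]
opening: 0.164
finger_force: 39.0
```

>>> drive_tool:
  moves:
    - {"xyz":[0,0,0.008],"twist":[0,0,0]}
    - {"xyz":[0,0,0.016],"twist":[0,0,0]}
    - {"xyz":[0,0,0.022],"twist":[0,0,0]}
    - {"xyz":[0,0,0.025],"twist":[0,0,0]}
    - {"xyz":[0,0,0.025],"twist":[0,0,0]}

```text
time: 26.48
tool_pos: [0.4566, -0.2963, 0.08]
tcp_rot: [-2.172, -2.27, 0.0]
wrist_force: [-0.6, -0.4, -0.5]
opening: 0.166
finger_force: 39.0
```

>>> drive_tool:
  moves:
    - {"xyz":[0,0,0.005],"twist":[0,0,0]}
    - {"xyz":[0,0,0.01],"twist":[0,0,0]}
    - {"xyz":[0,0,0.013],"twist":[0,0,0]}
    - {"xyz":[0,0,0.016],"twist":[0,0,0]}
    - {"xyz":[0,0,0.016],"twist":[0,0,0]}

```text
time: 27.1
tool_pos: [0.4567, -0.2964, 0.0792]
tcp_rot: [2.172, 2.269, 0.001]
wrist_force: [-3.1, 2.4, 13.9]
opening: 0.167
finger_force: 40.4
```

>>> drive_tool:
  moves:
    - {"xyz":[0,0,-0.006],"twist":[0,0,0]}
    - {"xyz":[0,0,-0.006],"twist":[0,0,0]}
    - {"xyz":[0,0,-0.006],"twist":[0,0,0]}
    - {"xyz":[0,0,-0.006],"twist":[0,0,0]}
    - {"xyz":[0,0,-0.006],"twist":[0,0,0]}
  grip: 0

```text
time: 27.72
tool_pos: [0.4566, -0.2963, 0.0788]
tcp_rot: [-2.172, -2.27, 0.0]
wrist_force: [-0.0, 0.3, 0.5]
opening: 0.501
finger_force: 0.0
```

>>> drive_tool:
  moves:
    - {"xyz":[0,0,-0.1],"twist":[0,0,0]}
    - {"xyz":[0,0,-0.3],"twist":[0,0,0]}
    - {"xyz":[0,0,-0.5],"twist":[0,0,0]}
    - {"xyz":[0,0,-0.7],"twist":[0,0,0]}
    - {"xyz":[0,0,-0.9],"twist":[0,0,0]}

```text
time: 28.35
tool_pos: [0.4565, -0.2964, 0.1885]
tcp_rot: [2.172, 2.269, 0.0]
wrist_force: [0.1, -0.0, 0.4]
opening: 0.503
finger_force: 0.0
```

>>> drive_tool:
  moves:
    - {"xyz":[0.2,0,0],"twist":[0,0,0]}
    - {"xyz":[0.4,0,0],"twist":[0,0,0]}
    - {"xyz":[0.6,0,0],"twist":[0,0,0]}
    - {"xyz":[0.8,0,0],"twist":[0,0,0]}
    - {"xyz":[1,0,0],"twist":[0,0,0]}

```text
time: 28.98
tool_pos: [0.4513, -0.1758, 0.1877]
tcp_rot: [2.172, 2.269, 0.001]
wrist_force: [0.2, 0.5, -0.6]
opening: 0.496
finger_force: 0.0
```

Run:
```python
from h import *
a=snap("top","f1");b=snap("scene","f1s")
c=lambda im,x,y,w,h,k:cv2.resize(im[y:y+h,x:x+w],None,fx=k,fy=k,interpolation=cv2.INTER_CUBIC)
cv2.imwrite("pics/f2.png",np.hstack([c(a,445,250,80,100,4),c(b,165,260,100,100,4)])[:,:,::-1])
```

```text
(no output)
```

View pics/f2.png

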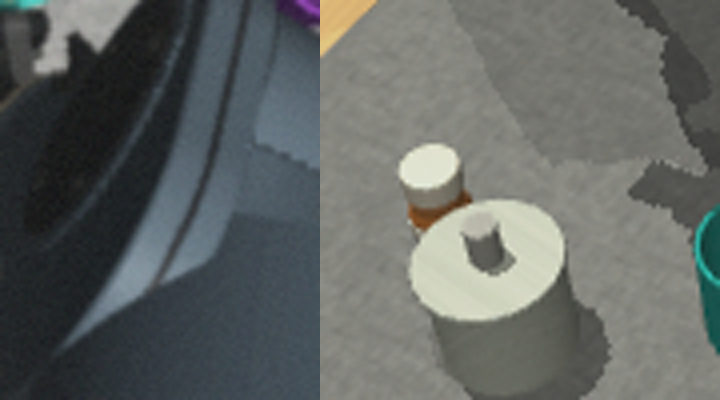

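View pics/f1s.png

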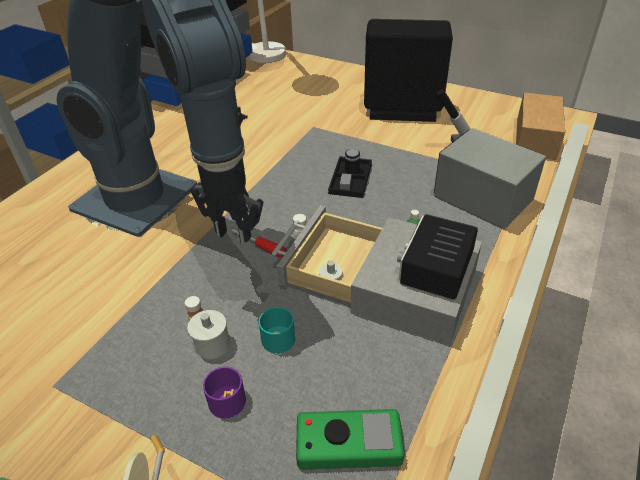

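The picture shows the lid level and flush on the tin (disc centre about (208,325)), the loupe upright in the empty bay (352,160), and the drawer out with the small lid in it (331,270). All the bystanders are in place, so I'm handing it in.

```bash
python3 -c "
from plant import ctrl
print(ctrl.close_job())"
```

```text
the job is handed in; nothing more can be done
None
```

The job is handed in: in the last pictures the loupe stands in the empty bay, the drawer is at its stop with the small lid in it, and the large lid sits level on the tin; the hand-in call returned no verdict.

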